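Hold the whetting block hard into the fence

ROBOT

A 6-joint arm with a two-finger parallel gripper is mounted at the origin on the work surface. World frame = base frame: x ahead of the robot, y to its left, z up, the work surface at z = 0. Lengths are in m, angles in rad, forces in N, time in s.
With the tool pointing down it reaches from about 0.275 to 1 m from the base axis. Payload 8.4 kg.
Tool frame: the origin (TCP) lies at the very end of the fingers, on their centre line; the grasp point (between the pads) lies 19 mm behind it; z points along the fingers, y is the line along which they close (so a half turn about z gives the same grasp; the last joint's range is limited). The gripper opens to 85 mm and grips with 20 to 120 N. Pads are 22 mm wide; open, the fingers measure 114 mm over their backs; the gripper's body (76 mm by 85 mm) begins 54 mm behind the grasp point. The pads swing forward as they close: fully open they stand 13 mm farther back than shut.
Start: joints at [-1.313, 0.353, 1.633, -0, 1.155, -0.002], TCP at [0.161, -0.604, 0.231] pointing down, gripper open.
Joint ranges: [-2.63, 2.63], [-0.92, 2.1], [0.06, 2.66], [-1.3, 4.44], [0, 2.69], [-3.02, 3.02]. Speed limits (rad/s): [2.22, 2.22, 2.79, 3.14, 3.14, 3.14].

INTERFACE

Orientations are given as a unit quaternion [x, y, z, w].
In Python, from cell import ctrl gives the robot as it stands.
- The arm moves only by the tool drive_tool, never from a script. Its argument "plan" is a list of rows, each an object of numbers: "dx", "dy", "dz": the shift along the world's x, y, z in mm; "ax", "ay", "az": the turn, a rotation vector about the world's x, y, z in rad. A call has 1 to 20 rows; each row shifts and turns the commanded pose from where the row before left it; what a row does not reach is not made up. A row lasts 1/10 s, in which the tool goes at most 50 mm and 8.59 degrees, less where a joint would pass 70% of its speed; a pose out of reach is approached as far as the arm can. A call with a gripper value outside its range is refused whole. "fingers" is the finger opening in mm, from 0 to 85.4, set as the call begins (left out, the last holds). The fingers move at their own pace and stop on an object; "newtons" is the grip in N (left out, the last holds). Time passes only in rows, so rows that do not move let the fingers close. It gives the time, the measured TCP pose, the force, the opening and the grip force at its end, in the units of the state.
- ctrl.observe(): the state, without advancing time (a new reading comes with each control period).
- ctrl.grab_frame(name): name is "side" or "top" or "wrist"; returns a dict with "pixels" (384x512x3 uint8, blue, green, red), "depth" (384x512 float32, m along the optical axis (not along the pixel's ray), 0 where there is no reading), "fovy" (degrees; the focal length in pixels is half the picture's height over the tangent of half this angle, whatever the lens; pixels are square), "cx", "cy" (the principal point, pixels), "rvec" (rotation vector, rad) and "tvec" (3), from world to camera coordinates, as OpenCV has them. Camera axes: x right, y down, z forward; pixel columns grow to the right and rows downward; lengths in m; the calibration is good to about 2 mm. A picture is of the moment at which its call begins.
- ctrl.close_job(): hands the job in; it is judged then, once.
Trained networks look in a picture, given as the dict that the camera call returned (one of the last four; its "shot" number tells which), for a name from the list of things; names that differ only in an ending like _2 or _b are one class to them, and where a whole thing is asked for, a point or a joint stands for the part that bears it (a point fixed in the world has none). Each returns a list of dicts, best first, with "confidence" (0 to 1); they miss things now and then, are a little off and sometimes report something else, mostly with a low value. They report only what shows in the picture. A call takes as long as a camera call. They do not tell look-alikes from the thing itself.
- ctrl.search_frame(picture, target): "point" ([x, y, z] in m, in world coordinates, good to about 4 mm: the middle of the surface that is visible of it).
- ctrl.tip_of(picture, target): "point" ([x, y, z] in m, in world coordinates, good to about 4 mm: a listed point, or the origin of a listed thing).
The state is a dict: "t": time; "q": joint angles; "joint_velocities": joint speeds; "effort": joint torques, N m; "tcp_pos": TCP position; "tool_rot": TCP orientation; "contact_force": force on the tool from outside, world axes, zero at the start; "ft_torque": the same for the moment, N m; "width": finger opening in m; "gripper_force": force on a finger pad.
Only numpy, scipy, OpenCV 4.12 (cv2) and the standard library are available. Lean on these libraries where they do the work, as an engineer would, in place of code of your own. Each camera call takes 0.05 s, during which the arm holds its last target. There are 200 camera calls.

TASK

Lift the handled tin can off the iron whetting bed by its handle and stand it upright on the table beside the bed. Then lay the stone whetting block flat on the bed with one of its small ends square against the middle of the steel fence, and press it firmly into the corner with one diagonal push, down onto the bed and against the fence at once, as somebody is about to whet a chisel on it. Finish while still holding it pressed like that, do not let go; leave the tiles and the funnel where they lie.

Things in the scene. Friction and masses are not known exactly. Their poses are not given: they have to be found in the camera images.
- bed: Whetting bed: flat dark iron plate fixed to the table, 180 (x) x 180 (y) x 20 mm high. Origin: centre of its underside, at table height; its top is 20 mm above the table. Its x axis points towards the fence, roughly away from the robot. The fence stands along its +x edge. Bed and fence are planed and oiled (friction 0.2 to 0.4). Friction on the bed takes some of the push meant for the fence, so come up to the fence before bearing down hard.
- fence: Fence: steel bar fixed rigidly to the table along the bed's far edge, 20 mm thick (x) x 180 mm long (y) x 50 mm high, so it stands 30 mm above the bed top. A 6 mm thick foot runs behind it, to 45 mm behind the bar's middle. Origin: centre of the bar's underside, at table height. Its axes are parallel to the bed's: x points from the bed into the fence. Bed and fence are rigid and do not give.
- fence_face (a point): Point in the middle of the fence's face that looks to the bed, at the height of the bed top (20 mm above the table). Same axes as the fence: the whetting block's end must come against this face, its centre line within 25 mm of this point along y. Firmly held: over 5 N on the fence and over 9 N on the bed, its weight included; aim for 15 N forward and 10 N down beyond the weight.
- can: Tin water can, loose and empty, about 0.3 kg: round, 72 mm diameter, body 75 mm tall, with a rigid upright hoop handle over its mouth. Origin: centre of its underside; z up; the handle's bar lies along its y axis. At the start it stands on the bed.
- can_handle (a point): Middle of the can's handle bar: a round wooden bar of 14 mm diameter, along the can's y axis, 76 mm long of which 62 mm are free between the two uprights; its axis is 128 mm above the can's underside and 53 mm above the rim.
- whetstone: Whetting block: plain grey rectangular stone, loose, 120 (x) x 50 (y) x 40 mm high, 0.4 to 0.6 kg. Origin: centre of its underside; z up; x along its length. At the start it lies flat on the table to one side of the bed, the hexagon tile on the other side.
- square_a: Rust-red glazed square tile, loose, 100 x 100 x 12 mm, lying flat beyond the fence. Origin: centre of its underside. To be left alone.
- square_b: A second, equal rust-red square tile, also beyond the fence. Origin: centre of its underside. To be left alone.
- hexagon: Blue glazed hexagon tile, loose, 90 mm across the flats, 12 mm thick, lying flat beside the bed. Origin: centre of its underside. To be left alone.
- funnel: Small tin funnel standing mouth down, loose and light, 80 mm wide, 85 mm tall. Origin: centre of its mouth, on the table. To be left alone.
There are look-alikes about, which are no part of the job. Leave any pink, turquoise or yellow look-alike of the whetstone alone.

How it is judged:
On the way, in this order (a step that is already met when the one before it is completed fails the run):
1. the can is lifted clear of the bed by the fingers (height (world z) of can above 0.03 m and contact force between can and the fingers above 0.5 N and contact force between can and bed below 0.05 N and angle between can's own z axis and vertical below 0.6 rad), for 0.1 s.
2. the can stands upright on the table beside the bed, released (height (world z) of can below 0.006 m and angle between can's own z axis and vertical below 0.1 rad and horizontal distance between can and bed below 0.4 m and contact force between can and the fingers below 0.05 N and contact force between can and bed below 0.05 N and linear speed of can below 0.02 m/s), for 0.2 s.
At the end, for the whole second after the job is handed in: Can upright (0.1 rad), still, released, on the table within 0.4 m of the bed. Whetting block flat on the bed (0.05 rad), square to the fence (0.06 rad), within 25 mm of its middle, held still by the robot through the last second, over 5 N on the fence and over 9 N on the bed (all of step 2 and contact force between whetstone and fence above 5 N and contact force between whetstone and bed above 9 N and (contact force between whetstone and the fingers above 3 N or contact force between whetstone and the arm above 3 N) and angle between whetstone's own z axis and vertical below 0.05 rad and angle between the x axis of whetstone and the x axis of fence, either way round below 0.06 rad and y of whetstone in the frame of fence_face between -0.025 and 0.025 m and height (world z) of whetstone between 0.016 and 0.025 m and linear speed of whetstone below 0.02 m/s); the arm keeps its last pose, push and grip.
It fails at once if square_a is shifted by more than 20 mm (distance of square_a from where it was at the start of the episode above 0.02 m).
It fails at once if square_b is shifted by more than 20 mm (distance of square_b from where it was at the start of the episode above 0.02 m).
It fails at once if hexagon is shifted by more than 20 mm (distance of hexagon from where it was at the start of the episode above 0.02 m).
It fails at once if funnel is shifted by more than 20 mm (distance of funnel from where it was at the start of the episode above 0.02 m).
It fails at once if the can is tipped over (angle between can's own z axis and vertical above 0.9 rad).
It also fails if it takes over 64 s, if anything falls off the work surface, if the arm or the gripper's body presses on something with over 40 N, if the wrist force passes 120 N, or if a joint passes its speed limit or range.

## Working session

There is one attempt and no reset: what is moved stays moved. The work goes in short steps, Python scripts to look and compute and a tool call to move; the robot and the scene stay as the last step left them, time stands still between calls to the robot, and variables do not carry over. Pictures are saved under pics/ and viewed, at most 10 in all, crops included, and the job is handed in when it is done.

Besides the shell and the picture viewer there is one more tool, called by a JSON object that holds its "name" and its "arguments", one argument or row to a line. drive_tool: Moves the arm, as the interface text tells. Its arguments: {"type":"object","properties":{"plan":{"type":"array"},"fingers":{"type":"number"},"newtons":{"type":"number"}},"required":["plan"]}

```bash
mkdir -p pics
cat > h.py <<'E'
import numpy as np, cv2
from cell import ctrl
def cam(f):
    R=cv2.Rodrigues(np.array(f["rvec"],float))[0]; t=np.array(f["tvec"],float).ravel()
    fl=f["pixels"].shape[0]/2/np.tan(np.radians(f["fovy"])/2); return R,t,fl
def proj(f,p):
    R,t,fl=cam(f); c=R@np.array(p)+t; return np.round([f["cx"]+fl*c[0]/c[2],f["cy"]+fl*c[1]/c[2]],0)
def cloud(f):
    R,t,fl=cam(f); d=f["depth"]; v,u=np.mgrid[:d.shape[0],:d.shape[1]]
    c=np.stack([(u-f["cx"])/fl*d,(v-f["cy"])/fl*d,d],-1); return (c-t)@R
E
python3 - <<'E'
from h import *
fs=[ctrl.grab_frame(n) for n in("top","side")]
cv2.imwrite("pics/a.png",cv2.resize(fs[0]["pixels"],(800,600)))
cv2.imwrite("pics/b.png",cv2.resize(fs[1]["pixels"],(800,600)))
for f in fs:
  for n in["bed","fence","fence_face","can","can_handle","whetstone","square_a","hexagon","funnel"]:
    print(n,[(np.round(r["point"],3).tolist(),round(r["confidence"],2),proj(f,r["point"]).tolist()) for r in ctrl.tip_of(f,n)[:5]])
print(ctrl.observe())
E
```

```text
bed [([0.475, 0.032, -0.0], 0.78, [273.0, 233.0])]
fence [([0.569, -0.002, 0.0], 0.92, [283.0, 204.0])]
fence_face [([0.563, 0.0, 0.019], 0.76, [282.0, 206.0]), ([0.56, 0.297, 0.001], 0.24, [193.0, 209.0])]
can [([0.474, 0.032, 0.022], 0.95, [274.0, 233.0])]
can_handle [([0.472, 0.036, 0.148], 0.56, [274.0, 234.0])]
whetstone [([0.377, 0.267, 0.003], 0.7, [203.0, 264.0]), ([0.56, 0.298, 0.001], 0.67, [193.0, 209.0]), ([0.741, -0.096, -0.005], 0.31, [309.0, 153.0]), ([0.47, 0.033, 0.021], 0.21, [273.0, 234.0])]
square_a [([0.743, -0.097, -0.004], 0.61, [309.0, 153.0]), ([0.766, 0.061, 0.001], 0.61, [263.0, 146.0])]
hexagon [([0.535, -0.262, 0.002], 0.69, [361.0, 213.0])]
funnel [([0.734, 0.27, 0.002], 0.96, [201.0, 157.0])]
bed [([0.476, 0.02, -0.004], 0.89, [213.0, 247.0])]
fence [([0.567, -0.001, -0.003], 0.91, [253.0, 248.0])]
fence_face [([0.564, 0.004, 0.02], 0.84, [251.0, 240.0])]
can [([0.468, 0.034, 0.024], 0.71, [209.0, 234.0])]
can_handle [([0.47, 0.034, 0.149], 0.65, [206.0, 189.0]), ([0.473, 0.024, -0.004], 0.53, [212.0, 246.0])]
whetstone [([0.464, 0.436, -0.001], 0.84, [
[... 349 characters left out ...]
.31344372e+00,  3.53021392e-01,  1.63341731e+00,  3.44475678e-06,
        1.15523448e+00, -2.40173101e-03]), 'joint_velocities': array([ 5.25839976e-05,  6.17441184e-04,  2.74237606e-04, -1.09505570e-03,
        9.29792412e-04, -3.86188459e-04]), 'effort': array([-1.32464367e-03, -6.05187821e+01, -3.42447352e+01, -1.08793706e-04,
        1.19626609e-03, -1.62048303e-05]), 'tcp_pos': array([ 0.16052158, -0.60401272,  0.23126018]), 'tool_rot': array([ 9.91577898e-01,  1.29511660e-01, -3.55557085e-06, -4.01357669e-05]), 'contact_force': array([-0.29840371, -0.11238623,  0.1732186 ]), 'ft_torque': array([ 0.0235577 , -0.01578294, -0.0163525 ]), 'gripper_force': 0.0, 'width': 0.08542874251342059}
```

View pics/a.png

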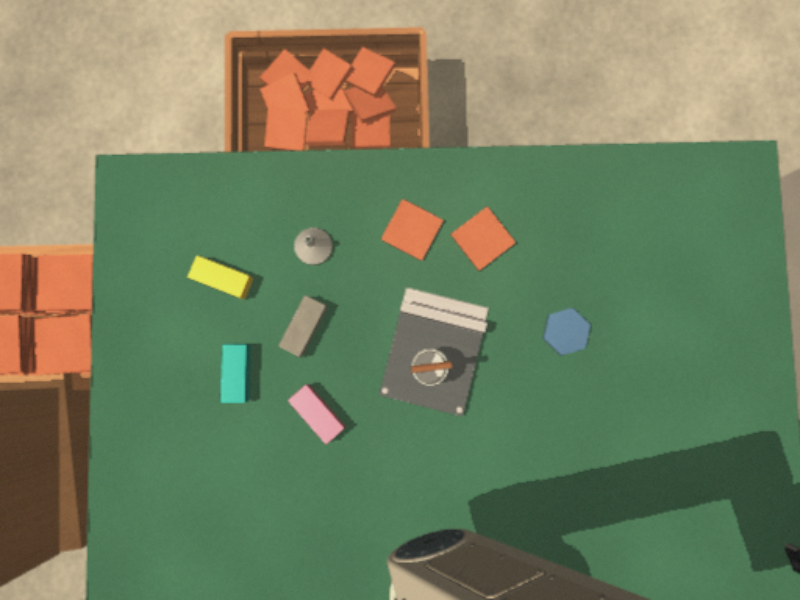

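View pics/b.png

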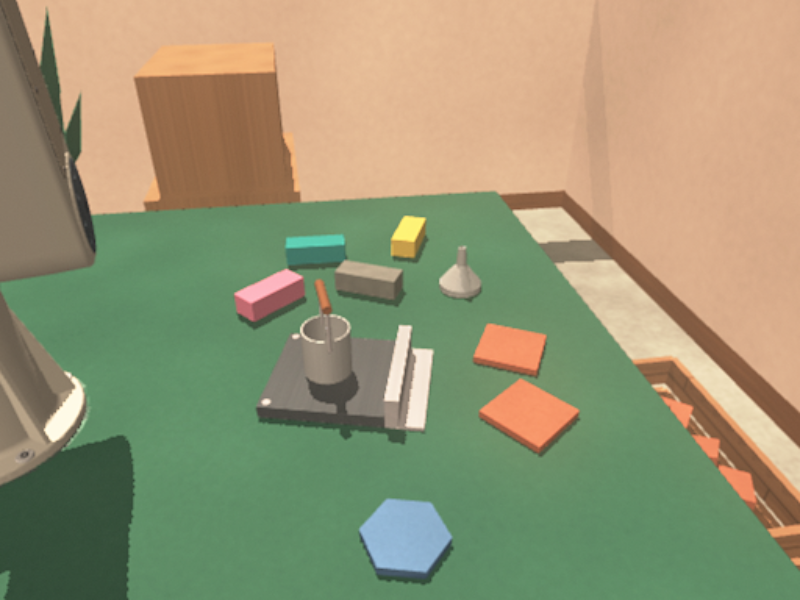

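The top picture shows four blocks, in 800x600 pixels: grey (302,326), pink (316,414), turquoise (233,373) and yellow (219,277). Only the grey one is plain grey stone, so I take that as the whetstone. The can stands on the bed at (430,366) with its brown handle. Next I measure the angles and confirm in a crop.

Run:
```python
from h import *
f=ctrl.grab_frame("top")
im=f["pixels"]; W=cloud(f)
cv2.imwrite("pics/c.png",cv2.resize(im[160:300,150:350],(800,560),interpolation=cv2.INTER_CUBIC))
def rect(m,n):
    p=W[m][:,:2].astype(np.float32); r=cv2.minAreaRect(p*1000); 
    b=cv2.boxPoints(r); e=[b[1]-b[0],b[2]-b[1]]; L=max(e,key=np.linalg.norm)
    print(n,len(p),np.round(r[0]),np.round(r[1]),"long-axis yaw",round(float(np.arctan2(L[1],L[0])),3),"zmed",W[m][:,2].mean().round(4))
x,y,z=W[...,0],W[...,1],W[...,2]
near=lambda cx,cy,r:(np.hypot(x-cx,y-cy)<r)
rect(near(.56,.298,.085)&(z>.03)&(z<.06),"stone")
rect(near(.567,0,.15)&(z>.043)&(z<.06),"fence top")
rect(near(.475,.03,.15)&(z>.014)&(z<.03),"bed top")
hsv=cv2.cvtColor(im,cv2.COLOR_BGR2HSV)
rect(near(.475,.03,.08)&(z>.135)&(z<.17),"handle")
rect(near(.475,.03,.08)&(z>.13)&(hsv[...,1]>110),"handle2")
```

```text
stone 588 [559. 291.] [ 51. 120.] long-axis yaw -0.483 zmed 0.0394
fence top 362 [508.  15.] [179. 149.] long-axis yaw 1.304 zmed 0.0499
bed top 2747 [475.  24.] [180. 180.] long-axis yaw -0.272 zmed 0.02
handle 123 [469.  30.] [14. 74.] long-axis yaw -1.468 zmed 0.1528
handle2 212 [469.  41.] [15. 92.] long-axis yaw -1.521 zmed 0.7743
```

View pics/c.png

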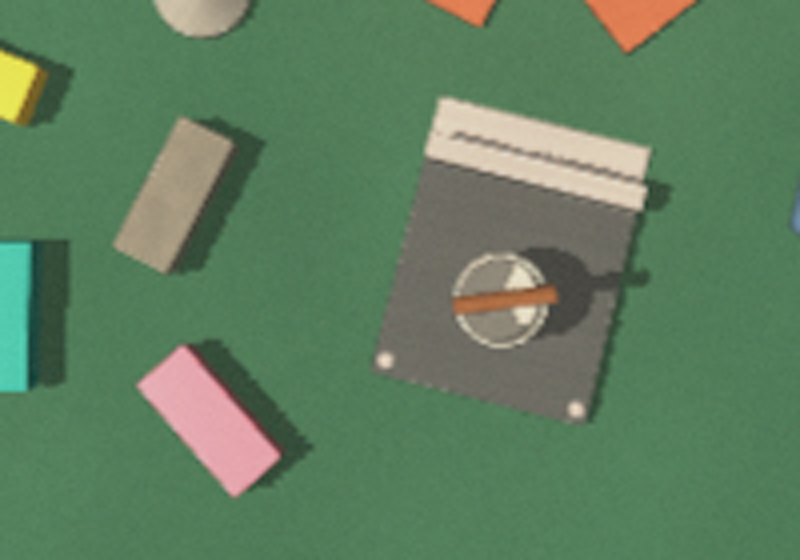

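The crop confirms the plain grey stone, centred at crop pixel (175,195). The bed yaw is about -0.27, the stone yaw -0.48 and the handle-bar yaw -1.468, with its centre at (469,30) mm. I go above the handle.

{"name": "drive_tool", "arguments": {
  "plan": [
    {"dx": 19, "dy": 40, "az": 0.088},
    {"dx": 19, "dy": 40, "az": 0.088},
    {"dx": 19, "dy": 40, "az": 0.088},
    {"dx": 19, "dy": 40, "az": 0.088},
    {"dx": 19, "dy": 40, "az": 0.088},
    {"dx": 19, "dy": 40, "az": 0.088},
    {"dx": 19, "dy": 40, "az": 0.088},
    {"dx": 19, "dy": 40, "az": 0.088},
    {"dx": 19, "dy": 40, "az": 0.088},
    {"dx": 19, "dy": 40, "az": 0.088},
    {"dx": 19, "dy": 40, "az": 0.088},
    {"dx": 19, "dy": 40, "az": 0.088},
    {"dx": 19, "dy": 40, "az": 0.088},
    {"dx": 19, "dy": 40, "az": 0.088},
    {"dx": 19, "dy": 40, "az": 0.088},
    {"dx": 19, "dy": 34, "az": 0.088},
    {}
  ],
  "fingers": 85,
  "newtons": 40
}}

```text
validation failed for argument at $.pl...
```

```bash
cat >> h.py <<'E'
def tool():
    from scipy.spatial.transform import Rotation as Ro
    o=ctrl.observe(); M=Ro.from_quat(o["tool_rot"]).as_matrix()
    print("t",round(o["t"],2),"tcp mm",np.round(np.array(o["tcp_pos"])*1000,1),"y-yaw",np.arctan2(M[1,1],M[0,1]).round(3),"z",M[:,2].round(3),"F",np.round(o["contact_force"],1),"q",np.round(o["q"],2)); return o
E
python3 - <<'E'
from h import *
tool()
f=ctrl.grab_frame("wrist"); cv2.imwrite("pics/d.png",f["pixels"])
W=cloud(f);z=W[...,2]
m=(z>.138)&(z<.165)&(np.hypot(W[...,0]-.469,W[...,1]-.03)<.07)
p=(W[m][:,:2]*1000).astype(np.float32); print(len(p), z[m].max() if len(p) else 0)
if len(p)>20: print(cv2.minAreaRect(p))
for n in("can_handle","can"): print(n,[(np.round(r["point"],3),r["confidence"]) for r in ctrl.tip_of(f,n)[:3]])
E
```

```text
t 1.05 tcp mm [ 160.6 -604.   231.3] y-yaw -1.311 z [-0. -0. -1.] F [-0.5  0.6  0.2] q [-1.31  0.35  1.63 -0.    1.16 -0.  ]
0 0
can_handle []
can []
```

View pics/d.png

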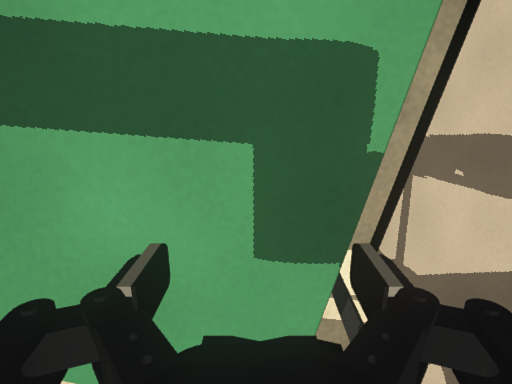

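The picture shows the arm still at its start pose, because the move was refused, probably for the empty row. I resend it with an explicit zero.

{"name": "drive_tool", "arguments": {
  "plan": [
    {"dx": 19, "dy": 40, "dz": 0, "ax": 0, "ay": 0, "az": 0.088},
    {"dx": 19, "dy": 40, "dz": 0, "ax": 0, "ay": 0, "az": 0.088},
    {"dx": 19, "dy": 40, "dz": 0, "ax": 0, "ay": 0, "az": 0.088},
    {"dx": 19, "dy": 40, "dz": 0, "ax": 0, "ay": 0, "az": 0.088},
    {"dx": 19, "dy": 40, "dz": 0, "ax": 0, "ay": 0, "az": 0.088},
    {"dx": 19, "dy": 40, "dz": 0, "ax": 0, "ay": 0, "az": 0.088},
    {"dx": 19, "dy": 40, "dz": 0, "ax": 0, "ay": 0, "az": 0.088},
    {"dx": 19, "dy": 40, "dz": 0, "ax": 0, "ay": 0, "az": 0.088},
    {"dx": 19, "dy": 40, "dz": 0, "ax": 0, "ay": 0, "az": 0.088},
    {"dx": 19, "dy": 40, "dz": 0, "ax": 0, "ay": 0, "az": 0.088},
    {"dx": 19, "dy": 40, "dz": 0, "ax": 0, "ay": 0, "az": 0.088},
    {"dx": 19, "dy": 40, "dz": 0, "ax": 0, "ay": 0, "az": 0.088},
    {"dx": 19, "dy": 40, "dz": 0, "ax": 0, "ay": 0, "az": 0.088},
    {"dx": 19, "dy": 40, "dz": 0, "ax": 0, "ay": 0, "az": 0.088},
    {"dx": 19, "dy": 40, "dz": 0, "ax": 0, "ay": 0, "az": 0.088},
    {"dx": 19, "dy": 34, "dz": 0, "ax": 0, "ay": 0, "az": 0.088},
    {"dx": 0, "dy": 0, "dz": 0, "ax": 0, "ay": 0, "az": 0}
  ],
  "fingers": 85,
  "newtons": 40
}}

```text
t: 2.9
tcp_pos: [0.4667, 0.0335, 0.2316]
tool_rot: [0.67, 0.743, 0.001, 0.0]
contact_force: [1.0, -0.9, -0.5]
width: 0.085
gripper_force: 0.0
```

Run:
```python
from h import *
tool()
f=ctrl.grab_frame("wrist"); cv2.imwrite("pics/e.png",f["pixels"])
W=cloud(f);z=W[...,2]
m=(z>.138)&(z<.165)&(np.hypot(W[...,0]-.469,W[...,1]-.03)<.06)
p=(W[m][:,:2]*1000).astype(np.float32); print(len(p), z[m].max() if len(p) else 0)
if len(p)>20: 
  r=cv2.minAreaRect(p); print(r)
for n in("can_handle","can"): print(n,[(np.round(r["point"],3),r["confidence"]) for r in ctrl.tip_of(f,n)[:3]])
```

```text
t 2.9 tcp mm [466.7  33.5 231.6] y-yaw 0.103 z [ 0.002  0.001 -1.   ] F [ 1.  -0.9 -0.5] q [ 0.07  0.1   1.96  0.    1.08 -0.04]
1772 0.1572006846836045
((469.3174743652344, 32.6054573059082), (13.863948822021484, 76.35721588134766), 5.648994445800781)
can_handle [(array([0.47, 0.03, 0.15]), 0.94), (array([ 0.568, -0.003, -0.003]), 0.42)]
can [(array([0.47 , 0.032, 0.022]), 0.79), (array([0.469, 0.031, 0.147]), 0.26)]
```

View pics/e.png

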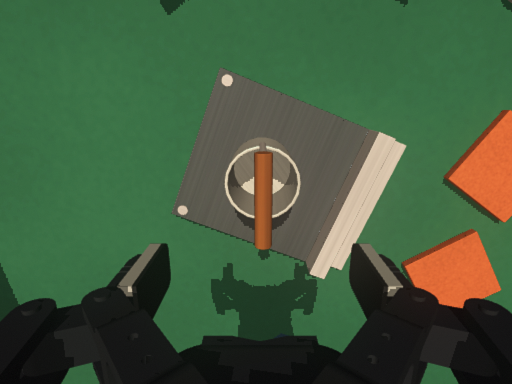

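The bar lies midway between the fingers at pixel (263,200). The correction is about 2.6 mm in x, so I descend and grip.

{"name": "drive_tool", "arguments": {
  "plan": [
    {"dx": 2.6, "dy": 0, "dz": -20, "ax": 0, "ay": 0, "az": 0},
    {"dx": 0, "dy": -1, "dz": -30, "ax": 0, "ay": 0, "az": 0},
    {"dx": 0, "dy": 0, "dz": -30, "ax": 0, "ay": 0, "az": 0},
    {"dx": 0, "dy": 0, "dz": -15, "ax": 0, "ay": 0, "az": 0},
    {"dx": 0, "dy": 0, "dz": -7.5, "ax": 0, "ay": 0, "az": 0},
    {"dx": 0, "dy": 0, "dz": 0, "ax": 0, "ay": 0, "az": 0}
  ]
}}

```text
t: 3.65
tcp_pos: [0.4663, 0.028, 0.1283]
tool_rot: [0.673, 0.74, -0.001, -0.001]
contact_force: [0.6, 0.6, -0.5]
width: 0.0851
gripper_force: 0.0
```

{"name": "drive_tool", "arguments": {
  "plan": [
    {"dz": 0},
    {"dz": 0},
    {"dz": 0},
    {"dz": 0},
    {"dz": 0},
    {"dz": 0},
    {"dz": 0},
    {"dz": 0}
  ],
  "fingers": 0,
  "newtons": 40
}}

```text
validation failed for argument at $.pl...
```

{"name": "drive_tool", "arguments": {
  "plan": [
    {"dx": 3, "dy": 4, "dz": 0, "ax": 0, "ay": 0, "az": 0},
    {"dx": 0, "dy": 0, "dz": 0, "ax": 0, "ay": 0, "az": 0},
    {"dx": 0, "dy": 0, "dz": 0, "ax": 0, "ay": 0, "az": 0},
    {"dx": 0, "dy": 0, "dz": 0, "ax": 0, "ay": 0, "az": 0},
    {"dx": 0, "dy": 0, "dz": 0, "ax": 0, "ay": 0, "az": 0},
    {"dx": 0, "dy": 0, "dz": 0, "ax": 0, "ay": 0, "az": 0},
    {"dx": 0, "dy": 0, "dz": 0, "ax": 0, "ay": 0, "az": 0},
    {"dx": 0, "dy": 0, "dz": 0, "ax": 0, "ay": 0, "az": 0}
  ],
  "fingers": 0,
  "newtons": 40
}}

```text
t: 4.45
tcp_pos: [0.4701, 0.033, 0.1291]
tool_rot: [0.672, 0.741, 0.0, 0.0]
contact_force: [-1.0, 0.6, 6.1]
width: 0.0125
gripper_force: 39.0
```

{"name": "drive_tool", "arguments": {
  "plan": [
    {"dx": 0, "dy": 0, "dz": 10, "ax": 0, "ay": 0, "az": 0},
    {"dx": 0, "dy": 0, "dz": 20, "ax": 0, "ay": 0, "az": 0},
    {"dx": 0, "dy": 0, "dz": 20, "ax": 0, "ay": 0, "az": 0},
    {"dx": 0, "dy": 0, "dz": 10, "ax": 0, "ay": 0, "az": 0},
    {"dx": 0, "dy": 0, "dz": 0, "ax": 0, "ay": 0, "az": 0},
    {"dx": 0, "dy": 0, "dz": 0, "ax": 0, "ay": 0, "az": 0},
    {"dx": -4, "dy": -10, "dz": 0, "ax": 0, "ay": 0, "az": 0},
    {"dx": -8, "dy": -20, "dz": 0, "ax": 0, "ay": 0, "az": 0},
    {"dx": -10, "dy": -28, "dz": 0, "ax": 0, "ay": 0, "az": 0},
    {"dx": -10, "dy": -28, "dz": 0, "ax": 0, "ay": 0, "az": 0},
    {"dx": -10, "dy": -28, "dz": 0, "ax": 0, "ay": 0, "az": 0},
    {"dx": -10, "dy": -28, "dz": 0, "ax": 0, "ay": 0, "az": 0},
    {"dx": -10, "dy": -26, "dz": 0, "ax": 0, "ay": 0, "az": 0},
    {"dx": -6, "dy": -17, "dz": 0, "ax": 0, "ay": 0, "az": 0},
    {"dx": -2, "dy": -8, "dz": 0, "ax": 0, "ay": 0, "az": 0},
    {"dx": 0, "dy": 0, "dz": 0, "ax": 0, "ay": 0, "az": 0},
    {"dx": 0, "dy": 0, "dz": 0, "ax": 0, "ay": 0, "az": 0}
  ]
}}

```text
t: 6.15
tcp_pos: [0.4, -0.1597, 0.1884]
tool_rot: [0.672, 0.74, 0.0, -0.0]
contact_force: [0.8, -1.5, -3.4]
width: 0.0124
gripper_force: 39.4
```

{"name": "drive_tool", "arguments": {
  "plan": [
    {"dx": 0, "dy": 0, "dz": -10, "ax": 0, "ay": 0, "az": 0},
    {"dx": 0, "dy": 0, "dz": -20, "ax": 0, "ay": 0, "az": 0},
    {"dx": 0, "dy": 0, "dz": -20, "ax": 0, "ay": 0, "az": 0},
    {"dx": 0, "dy": 0, "dz": -15, "ax": 0, "ay": 0, "az": 0},
    {"dx": 0, "dy": 0, "dz": -7, "ax": 0, "ay": 0, "az": 0},
    {"dx": 0, "dy": 0, "dz": -4, "ax": 0, "ay": 0, "az": 0},
    {"dx": 0, "dy": 0, "dz": -3, "ax": 0, "ay": 0, "az": 0},
    {"dx": 0, "dy": 0, "dz": 0, "ax": 0, "ay": 0, "az": 0},
    {"dx": 0, "dy": 0, "dz": 0, "ax": 0, "ay": 0, "az": 0}
  ]
}}

```text
t: 7.05
tcp_pos: [0.4005, -0.1601, 0.1102]
tool_rot: [0.672, 0.741, 0.0, 0.0]
contact_force: [-0.6, -0.7, -3.2]
width: 0.0124
gripper_force: 39.4
```

{"name": "drive_tool", "arguments": {
  "plan": [
    {"dx": 0, "dy": 0, "dz": -1, "ax": 0, "ay": 0, "az": 0},
    {"dx": 0, "dy": 0, "dz": -0.5, "ax": 0, "ay": 0, "az": 0},
    {"dx": 0, "dy": 0, "dz": 0, "ax": 0, "ay": 0, "az": 0}
  ]
}}

```text
t: 7.35
tcp_pos: [0.4006, -0.1603, 0.1091]
tool_rot: [0.672, 0.741, 0.0, 0.001]
contact_force: [-2.3, 0.4, 5.7]
width: 0.0121
gripper_force: 40.4
```

{"name": "drive_tool", "arguments": {
  "plan": [
    {"dx": 0, "dy": 0, "dz": 0, "ax": 0, "ay": 0, "az": 0},
    {"dx": 0, "dy": 0, "dz": 0, "ax": 0, "ay": 0, "az": 0},
    {"dx": 0, "dy": 0, "dz": 0, "ax": 0, "ay": 0, "az": 0},
    {"dx": 0, "dy": 0, "dz": 0, "ax": 0, "ay": 0, "az": 0},
    {"dx": 0, "dy": 0, "dz": 0, "ax": 0, "ay": 0, "az": 0},
    {"dx": 0, "dy": 0, "dz": 0, "ax": 0, "ay": 0, "az": 0},
    {"dx": 0, "dy": 0, "dz": 0, "ax": 0, "ay": 0, "az": 0},
    {"dx": 0, "dy": 0, "dz": 0, "ax": 0, "ay": 0, "az": 0}
  ],
  "fingers": 85
}}

```text
t: 8.15
tcp_pos: [0.4001, -0.16, 0.1082]
tool_rot: [0.672, 0.741, -0.0, -0.0]
contact_force: [0.3, 0.1, 0.0]
width: 0.085
gripper_force: 0.0
```

The can is released, so I go up and over to the stone.

{"name": "drive_tool", "arguments": {
  "plan": [
    {"dx": 0, "dy": 0, "dz": 15, "ax": 0, "ay": 0, "az": 0},
    {"dx": 0, "dy": 0, "dz": 30, "ax": 0, "ay": 0, "az": 0},
    {"dx": 0, "dy": 0, "dz": 40, "ax": 0, "ay": 0, "az": 0},
    {"dx": 0, "dy": 0, "dz": 40, "ax": 0, "ay": 0, "az": 0},
    {"dx": 7, "dy": 18, "dz": 0, "ax": 0, "ay": 0, "az": 0.04},
    {"dx": 13, "dy": 38, "dz": 0, "ax": 0, "ay": 0, "az": 0.082},
    {"dx": 13, "dy": 38, "dz": 0, "ax": 0, "ay": 0, "az": 0.082},
    {"dx": 13, "dy": 38, "dz": 0, "ax": 0, "ay": 0, "az": 0.082},
    {"dx": 13, "dy": 38, "dz": 0, "ax": 0, "ay": 0, "az": 0.082},
    {"dx": 13, "dy": 38, "dz": 0, "ax": 0, "ay": 0, "az": 0.082},
    {"dx": 13, "dy": 38, "dz": 0, "ax": 0, "ay": 0, "az": 0.082},
    {"dx": 13, "dy": 38, "dz": 0, "ax": 0, "ay": 0, "az": 0.082},
    {"dx": 13, "dy": 38, "dz": 0, "ax": 0, "ay": 0, "az": 0.082},
    {"dx": 13, "dy": 38, "dz": 0, "ax": 0, "ay": 0, "az": 0.082},
    {"dx": 13, "dy": 38, "dz": 0, "ax": 0, "ay": 0, "az": 0.082},
    {"dx": 13, "dy": 38, "dz": 0, "ax": 0, "ay": 0, "az": 0.082},
    {"dx": 9, "dy": 15, "dz": 0, "ax": 0, "ay": 0, "az": 0.043},
    {"dx": 0, "dy": 0, "dz": 0, "ax": 0, "ay": 0, "az": 0}
  ]
}}

```text
t: 9.95
tcp_pos: [0.5598, 0.2931, 0.2328]
tool_rot: [0.241, 0.971, 0.0, 0.0]
contact_force: [-0.3, -0.0, 1.0]
width: 0.0851
gripper_force: 0.0
```

Run:
```python
from h import *
tool()
for n in("wrist","top"):
  f=ctrl.grab_frame(n); 
  W=cloud(f);z=W[...,2]
  if n=="wrist": cv2.imwrite("pics/f.png",f["pixels"])
  for nm,zl,zh,cx,cy,r in(("stone",.033,.046,.56,.293,.08),("can",.085,.15,.4,-.16,.06)):
    m=(z>zl)&(z<zh)&(np.hypot(W[...,0]-cx,W[...,1]-cy)<r)
    p=(W[m][:,:2]*1000).astype(np.float32)
    if len(p)>20:
      q=cv2.minAreaRect(p); b=cv2.boxPoints(q); L=max([b[1]-b[0],b[2]-b[1]],key=np.linalg.norm)
      print(n,nm,len(p),q,"long yaw",np.arctan2(L[1],L[0]))
  for nm in("whetstone","can"): print(n,nm,[(np.round(r["point"],3),round(r["confidence"],2)) for r in ctrl.tip_of(f,nm)[:3]])
```

```text
t 9.95 tcp mm [559.8 293.1 232.8] y-yaw 1.085 z [ 0.  0. -1.] F [-0.3 -0.   1. ] q [ 0.48  0.36  1.62  0.    1.16 -0.61]
wrist stone 4687 ((559.8528442382812, 293.7772216796875), (50.015846252441406, 118.5873031616211), 62.08607864379883) long yaw -0.48718974
wrist whetstone [(array([ 0.376,  0.27 , -0.002]), 0.96), (array([ 0.671,  0.471, -0.001]), 0.84), (array([ 0.467,  0.442, -0.004]), 0.74)]
wrist can []
top stone 244 ((558.6831665039062, 290.5299072265625), (49.3905143737793, 120.12884521484375), 62.08555221557617) long yaw -0.48719907
top can 125 ((399.2846374511719, -163.19332885742188), (13.854012489318848, 75.6810302734375), 5.989468097686768) long yaw -1.4662607
top whetstone [(array([0.561, 0.299, 0.001]), 0.81), (array([ 0.536, -0.26 ,  0.001]), 0.71), (array([ 0.467,  0.435, -0.003]), 0.67)]
top can [(array([ 0.4  , -0.162,  0.002]), 0.59), (array([ 0.743, -0.094, -0.   ]), 0.34)]
```

View pics/f.png

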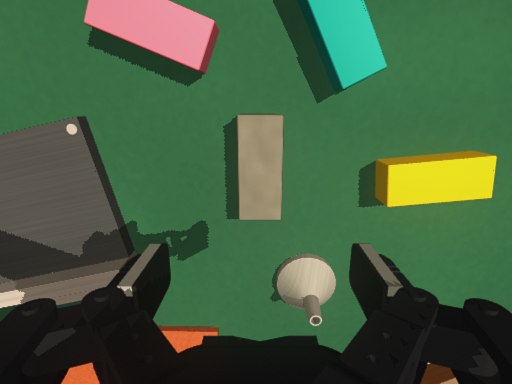

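The grey stone at pixel (260,167) lies between the fingers, and the funnel (306,280) and coloured blocks are clear of them. The can stands upright on the table. I descend.

{"name": "drive_tool", "arguments": {
  "plan": [
    {"dx": 0, "dy": 0, "dz": -20, "ax": 0, "ay": 0, "az": 0},
    {"dx": 0, "dy": 0, "dz": -40, "ax": 0, "ay": 0, "az": 0},
    {"dx": 0, "dy": 0, "dz": -40, "ax": 0, "ay": 0, "az": 0},
    {"dx": 0, "dy": 0, "dz": -40, "ax": 0, "ay": 0, "az": 0},
    {"dx": 0, "dy": 0, "dz": -30, "ax": 0, "ay": 0, "az": 0},
    {"dx": 0, "dy": 0, "dz": -25, "ax": 0, "ay": 0, "az": 0},
    {"dx": 0, "dy": 0, "dz": -20, "ax": 0, "ay": 0, "az": 0},
    {"dx": 0, "dy": 0, "dz": -11, "ax": 0, "ay": 0, "az": 0},
    {"dx": 0, "dy": 0, "dz": 0, "ax": 0, "ay": 0, "az": 0},
    {"dx": 0, "dy": 0, "dz": 0, "ax": 0, "ay": 0, "az": 0}
  ]
}}

```text
t: 11.25
tcp_pos: [0.5596, 0.2909, 0.0081]
tool_rot: [0.242, 0.97, 0.0, 0.0]
contact_force: [0.7, 0.7, 0.5]
width: 0.0851
gripper_force: 0.0
```

{"name": "drive_tool", "arguments": {
  "plan": [
    {"dx": 0, "dy": 0, "dz": 0, "ax": 0, "ay": 0, "az": 0},
    {"dx": 0, "dy": 0, "dz": 0, "ax": 0, "ay": 0, "az": 0},
    {"dx": 0, "dy": 0, "dz": 0, "ax": 0, "ay": 0, "az": 0},
    {"dx": 0, "dy": 0, "dz": 0, "ax": 0, "ay": 0, "az": 0},
    {"dx": 0, "dy": 0, "dz": 0, "ax": 0, "ay": 0, "az": 0},
    {"dx": 0, "dy": 0, "dz": 0, "ax": 0, "ay": 0, "az": 0},
    {"dx": 0, "dy": 0, "dz": 0, "ax": 0, "ay": 0, "az": 0},
    {"dx": 0, "dy": 0, "dz": 0, "ax": 0, "ay": 0, "az": 0}
  ],
  "fingers": 0,
  "newtons": 80
}}

```text
t: 12.05
tcp_pos: [0.5602, 0.2917, 0.0088]
tool_rot: [0.242, 0.97, 0.001, 0.001]
contact_force: [0.8, 0.5, 7.2]
width: 0.0489
gripper_force: 84.8
```

{"name": "drive_tool", "arguments": {
  "plan": [
    {"dx": 0, "dy": 0, "dz": 10, "ax": 0, "ay": 0, "az": 0},
    {"dx": 0, "dy": 0, "dz": 20, "ax": 0, "ay": 0, "az": 0},
    {"dx": 0, "dy": 0, "dz": 25, "ax": 0, "ay": 0, "az": 0},
    {"dx": 0, "dy": 0, "dz": 15, "ax": 0, "ay": 0, "az": 0},
    {"dx": -3, "dy": -12, "dz": 0, "ax": 0, "ay": 0, "az": 0.016},
    {"dx": -7, "dy": -25, "dz": 0, "ax": 0, "ay": 0, "az": 0.02},
    {"dx": -8, "dy": -30, "dz": 0, "ax": 0, "ay": 0, "az": 0.024},
    {"dx": -8, "dy": -30, "dz": 0, "ax": 0, "ay": 0, "az": 0.024},
    {"dx": -8, "dy": -30, "dz": 0, "ax": 0, "ay": 0, "az": 0.024},
    {"dx": -8, "dy": -30, "dz": 0, "ax": 0, "ay": 0, "az": 0.024},
    {"dx": -8, "dy": -30, "dz": 0, "ax": 0, "ay": 0, "az": 0.024},
    {"dx": -8, "dy": -30, "dz": 0, "ax": 0, "ay": 0, "az": 0.024},
    {"dx": -7, "dy": -28, "dz": 0, "ax": 0, "ay": 0, "az": 0.02},
    {"dx": -4, "dy": -18, "dz": 0, "ax": 0, "ay": 0, "az": 0.016},
    {"dx": -2, "dy": -9, "dz": 0, "ax": 0, "ay": 0, "az": 0},
    {"dx": 0, "dy": 0, "dz": 0, "ax": 0, "ay": 0, "az": 0},
    {"dx": 0, "dy": 0, "dz": 0, "ax": 0, "ay": 0, "az": 0}
  ]
}}

```text
t: 13.75
tcp_pos: [0.4885, 0.0194, 0.0774]
tool_rot: [0.136, 0.991, 0.0, 0.0]
contact_force: [0.4, -0.4, -5.7]
width: 0.0488
gripper_force: 84.0
```

Run:
```python
from h import *
tool()
f=ctrl.grab_frame("wrist"); W=cloud(f); z=W[...,2]; cv2.imwrite("pics/g.png",f["pixels"])
def rect(m,n):
  p=(W[m][:,:2]*1000).astype(np.float32)
  if len(p)>20:
    q=cv2.minAreaRect(p); b=cv2.boxPoints(q); L=max([b[1]-b[0],b[2]-b[1]],key=np.linalg.norm); print(n,len(p),np.round(q[0],1),np.round(q[1],1),"long yaw",np.arctan2(L[1],L[0]).round(3))
rect((z>.04)&(z<.055)&(np.hypot(W[...,0]-.572,W[...,1]+.003)<.1),"fence top")
rect((z>.014)&(z<.026)&(np.hypot(W[...,0]-.475,W[...,1]-.02)<.14),"bed")
m=(z>.098)&(z<.125)&(np.hypot(W[...,0]-.49,W[...,1]-.02)<.07); rect(m,"stone")
P=W[m]; 
if len(P)>50:
  A=np.c_[P[:,:2],np.ones(len(P))]; print("stone top plane",np.linalg.lstsq(A,P[:,2],rcond=None)[0], P[:,2].mean())
s=ctrl.grab_frame("side"); cv2.imwrite("pics/g2.png",cv2.resize(s["pixels"][120:300,120:360],(800,600)))
```

```text
t 13.75 tcp mm [488.5  19.4  77.4] y-yaw 1.297 z [ 0.  0. -1.] F [ 0.4 -0.4 -5.7] q [ 0.04  0.36  2.05  0.    0.74 -1.26]
fence top 524 [570.7  -1.7] [175.1  21. ] long yaw 1.295
bed 41704 [475.6  26.9] [180.6 180.1] long yaw 1.297
stone 27978 [475.4  28.3] [88.7 98.3] long yaw -0.675
stone top plane [ 0.01376733 -0.00386667  0.10289886] 0.10925554791849576
```

View pics/g.png

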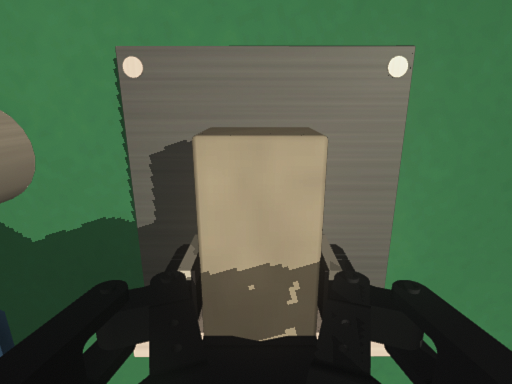

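The stone is held level, its left and right edges (195 and 325 px) parallel to the bed's edges. Bed yaw and tool yaw agree at 1.297, and the gap to the fence is about 16 mm. I lower it, then come up to the fence.

{"name": "drive_tool", "arguments": {
  "plan": [
    {"dx": 0, "dy": 0, "dz": -10, "ax": 0, "ay": 0, "az": 0},
    {"dx": 0, "dy": 0, "dz": -15, "ax": 0, "ay": 0, "az": 0},
    {"dx": 0, "dy": 0, "dz": -12, "ax": 0, "ay": 0, "az": 0},
    {"dx": 0, "dy": 0, "dz": -7, "ax": 0, "ay": 0, "az": 0},
    {"dx": 0, "dy": 0, "dz": -3.5, "ax": 0, "ay": 0, "az": 0},
    {"dx": 0, "dy": 0, "dz": 0, "ax": 0, "ay": 0, "az": 0},
    {"dx": 0, "dy": 0, "dz": 0, "ax": 0, "ay": 0, "az": 0}
  ]
}}

```text
t: 14.55
tcp_pos: [0.4884, 0.019, 0.0299]
tool_rot: [0.136, 0.991, 0.0, 0.0]
contact_force: [-0.4, 0.2, -4.1]
width: 0.0486
gripper_force: 84.0
```

{"name": "drive_tool", "arguments": {
  "plan": [
    {"dx": 2.9, "dy": -0.8, "dz": 0, "ax": 0, "ay": 0, "az": 0},
    {"dx": 2.9, "dy": -0.8, "dz": 0, "ax": 0, "ay": 0, "az": 0},
    {"dx": 2.9, "dy": -0.8, "dz": 0, "ax": 0, "ay": 0, "az": 0},
    {"dx": 1.9, "dy": -0.5, "dz": 0, "ax": 0, "ay": 0, "az": 0},
    {"dx": 0, "dy": 0, "dz": 0, "ax": 0, "ay": 0, "az": 0},
    {"dx": 0, "dy": 0, "dz": 0, "ax": 0, "ay": 0, "az": 0}
  ]
}}

```text
t: 15.15
tcp_pos: [0.4987, 0.016, 0.0297]
tool_rot: [0.136, 0.991, -0.0, -0.0]
contact_force: [0.2, -0.1, -5.8]
width: 0.0482
gripper_force: 84.0
```

Still clear of both. About 5 mm remain to the fence, so I go in 1 mm steps.

{"name": "drive_tool", "arguments": {
  "plan": [
    {"dx": 1, "dy": -0.3, "dz": 0, "ax": 0, "ay": 0, "az": 0},
    {"dx": 1, "dy": -0.3, "dz": 0, "ax": 0, "ay": 0, "az": 0},
    {"dx": 1, "dy": -0.3, "dz": 0, "ax": 0, "ay": 0, "az": 0},
    {"dx": 0, "dy": 0, "dz": 0, "ax": 0, "ay": 0, "az": 0},
    {"dx": 0, "dy": 0, "dz": 0, "ax": 0, "ay": 0, "az": 0}
  ]
}}

```text
t: 15.65
tcp_pos: [0.5017, 0.0152, 0.0298]
tool_rot: [0.136, 0.991, -0.0, -0.0]
contact_force: [0.3, 0.9, -5.0]
width: 0.0489
gripper_force: 84.0
```

{"name": "drive_tool", "arguments": {
  "plan": [
    {"dx": 1, "dy": -0.3, "dz": 0, "ax": 0, "ay": 0, "az": 0},
    {"dx": 0.5, "dy": -0.1, "dz": 0, "ax": 0, "ay": 0, "az": 0},
    {"dx": 0, "dy": 0, "dz": 0, "ax": 0, "ay": 0, "az": 0},
    {"dx": 0, "dy": 0, "dz": 0, "ax": 0, "ay": 0, "az": 0}
  ]
}}

```text
t: 16.05
tcp_pos: [0.5032, 0.0148, 0.0298]
tool_rot: [0.136, 0.991, -0.0, -0.0]
contact_force: [-0.0, 0.1, -4.9]
width: 0.0487
gripper_force: 84.0
```

{"name": "drive_tool", "arguments": {
  "plan": [
    {"dx": 0.7, "dy": -0.2, "dz": 0, "ax": 0, "ay": 0, "az": 0},
    {"dx": 0, "dy": 0, "dz": 0, "ax": 0, "ay": 0, "az": 0},
    {"dx": 0, "dy": 0, "dz": 0, "ax": 0, "ay": 0, "az": 0}
  ]
}}

```text
t: 16.35
tcp_pos: [0.5038, 0.0146, 0.0297]
tool_rot: [0.136, 0.991, -0.0, -0.0]
contact_force: [0.1, -0.1, -5.2]
width: 0.0488
gripper_force: 84.0
```

{"name": "drive_tool", "arguments": {
  "plan": [
    {"dx": 0.6, "dy": -0.15, "dz": 0, "ax": 0, "ay": 0, "az": 0},
    {"dx": 0.4, "dy": -0.15, "dz": 0, "ax": 0, "ay": 0, "az": 0},
    {"dx": 0, "dy": 0, "dz": 0, "ax": 0, "ay": 0, "az": 0},
    {"dx": 0, "dy": 0, "dz": 0, "ax": 0, "ay": 0, "az": 0}
  ]
}}

```text
t: 16.75
tcp_pos: [0.5037, 0.0144, 0.0295]
tool_rot: [0.136, 0.991, -0.0, -0.001]
contact_force: [-4.8, 1.6, -3.1]
width: 0.0486
gripper_force: 84.2
```

{"name": "drive_tool", "arguments": {
  "plan": [
    {"dx": 0.5, "dy": -0.15, "dz": 0, "ax": 0, "ay": 0, "az": 0},
    {"dx": 0, "dy": 0, "dz": 0, "ax": 0, "ay": 0, "az": 0},
    {"dx": 0, "dy": 0, "dz": 0, "ax": 0, "ay": 0, "az": 0}
  ]
}}

```text
t: 17.05
tcp_pos: [0.5037, 0.0143, 0.0294]
tool_rot: [0.136, 0.991, -0.0, -0.002]
contact_force: [-6.6, 2.6, -1.8]
width: 0.0487
gripper_force: 84.3
```

The end touches the fence at about 7 N. Next comes the diagonal push.

{"name": "drive_tool", "arguments": {
  "plan": [
    {"dx": 0.5, "dy": -0.15, "dz": -0.5, "ax": 0, "ay": 0, "az": 0},
    {"dx": 0.5, "dy": -0.15, "dz": -0.5, "ax": 0, "ay": 0, "az": 0},
    {"dx": 0, "dy": 0, "dz": 0, "ax": 0, "ay": 0, "az": 0},
    {"dx": 0, "dy": 0, "dz": 0, "ax": 0, "ay": 0, "az": 0}
  ]
}}

```text
t: 17.45
tcp_pos: [0.5037, 0.0142, 0.0288]
tool_rot: [0.136, 0.991, -0.0, -0.002]
contact_force: [-13.1, 4.8, 9.4]
width: 0.0488
gripper_force: 85.9
```

{"name": "drive_tool", "arguments": {
  "plan": [
    {"dx": 0.4, "dy": -0.1, "dz": -0.5, "ax": 0, "ay": 0, "az": 0},
    {"dx": 0, "dy": 0, "dz": 0, "ax": 0, "ay": 0, "az": 0},
    {"dx": 0, "dy": 0, "dz": 0, "ax": 0, "ay": 0, "az": 0}
  ]
}}

```text
t: 17.75
tcp_pos: [0.5037, 0.0142, 0.0288]
tool_rot: [0.136, 0.991, -0.0, -0.003]
contact_force: [-16.5, 5.2, 19.2]
width: 0.0491
gripper_force: 87.1
```

{"name": "drive_tool", "arguments": {
  "plan": [
    {"dx": 0.4, "dy": -0.1, "dz": 0.1, "ax": 0, "ay": 0, "az": 0},
    {"dx": 0, "dy": 0, "dz": 0, "ax": 0, "ay": 0, "az": 0},
    {"dx": 0, "dy": 0, "dz": 0, "ax": 0, "ay": 0, "az": 0},
    {"dx": 0, "dy": 0, "dz": 0, "ax": 0, "ay": 0, "az": 0}
  ]
}}

```text
t: 18.15
tcp_pos: [0.5036, 0.0142, 0.0288]
tool_rot: [0.136, 0.991, -0.0, -0.003]
contact_force: [-18.2, 5.4, 18.3]
width: 0.0487
gripper_force: 87.1
```

Run:
```python
from h import *
tool()
s=ctrl.grab_frame("side"); cv2.imwrite("pics/i.png",cv2.resize(s["pixels"][130:340,120:400],(800,600)))
tool()
W=cloud(s); z=W[...,2]
m=(np.hypot(W[...,0]-.4,W[...,1]+.16)<.06)&(z>.085); print("can top z",z[m].max() if m.any() else None)
```

```text
t 18.15 tcp mm [503.6  14.2  28.8] y-yaw 1.298 z [-0.006  0.001 -1.   ] F [-18.2   5.4  18.3] q [ 0.02  0.47  2.03  0.    0.65 -1.27]
t 18.2 tcp mm [503.7  14.2  28.8] y-yaw 1.298 z [-0.006  0.001 -1.   ] F [-16.9   5.   18.7] q [ 0.02  0.47  2.03  0.    0.65 -1.27]
can top z 0.1356445383562801
```

View pics/i.png

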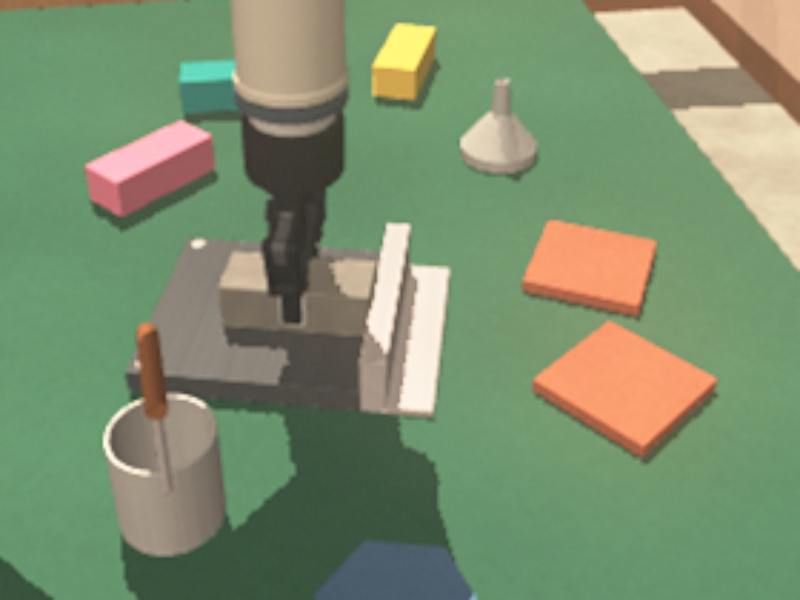

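The stone lies flat on the bed with its end on the fence (375,290). The can stands upright beside the bed (165,470), and the tiles and funnel are untouched. I hand the job in.

```bash
python3 -c "
from cell import ctrl
print(ctrl.close_job())"
```

```text
the job is handed in; nothing more can be done
None
```

The job is handed in, with no verdict returned: the can stands released on the table beside the bed, and the gripper still holds the whetting block flat on the bed, pressed into the fence (about 18 N forward, 18 N down at the wrist).

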